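Unload the panel press form, lean the panels to air, lay up the next one

ROBOT

A 6-joint arm with a two-finger parallel gripper is mounted at the origin on the work surface. World frame = base frame: x ahead of the robot, y to its left, z up, the work surface at z = 0. Lengths are in mm, angles in rad, forces in N, time in s.
With the tool pointing down it reaches from about 350 to 950 mm from the base axis. Payload 17.4 kg.
Tool frame: the origin (TCP) lies at the very end of the fingers, on their centre line; the grasp point (between the pads) lies tcp_to_grasp behind it (tcp_to_grasp is the distance from the TCP to the grasp point, in mm); z points along the fingers, y is the direction in which the jaws open and shut (so a half turn about z gives the same grasp; the last joint's range is limited). The gripper opens to 93 mm and grips with 3 to 60 N. Pads are 15 mm wide; open, the fingers measure 128 mm over their backs; the gripper's body (75 mm by 188 mm) begins 65 mm behind the grasp point.
Start: joints at [1.288, 0.116, 1.442, -0, 1.584, -0.038], TCP at [163.602, 654.879, 218.646] pointing down, gripper open.
Joint ranges: [-2.83, 2.83], [-0.83, 2.19], [0.07, 2.5], [-1.14, 4.28], [0.01, 3], [-2.97, 2.97]. Speed limits (rad/s): [1.89, 1.89, 2.22, 3.14, 3.14, 3.14].

INTERFACE

Orientations are given as [roll, pitch, yaw] about the fixed x, y, z axes, in that order (R = Rz(yaw) Ry(pitch) Rx(roll)).
In Python, from rig import * gives the robot as it stands. Calls block until the motion is done:
- move_pose(position, orientation): joint-space move of the TCP to a pose.
- move_straight(position, rotation=None, feed=150): straight line of the TCP; rotation=None keeps the orientation; feed is the mean speed in mm/s.
- goto_joints(angles): joint-space move.
- grip(opening, grasp_force=None): opening from 0.0 (shut) to 1.0 (fully open); grasp_force is the grip in N (None keeps the last); returns when the fingers have stopped.
- wait(seconds).
- ik(position, orientation): joint angles nearest the present ones, or None.
- snapshot(name): name is "scene" or "top" or "wrist"; returns (picture, depth): 420x560x3 uint8, blue, green, red; 420x560 float32, mm along the optical axis (not along the pixel's ray), 0 where there is no reading.
- camera_model(name): a dict with "intrinsics" (3x3 intrinsics, pixels), "dist_coeffs" ([k1, k2, p1, p2, k3] as OpenCV has them; the pictures are not rectified), "R" (3x3) and "t" (3): a world point X has camera coordinates R X + t; the wrist camera has in their place "T_tool_cam" (4x4, takes a point from camera to tool coordinates, whose origin is the TCP and whose axes are the flange's). Camera axes: x right, y down, z forward; pixel columns grow to the right and rows downward; lengths in mm; the calibration is good to about 2 mm. A picture is of the moment at which its call begins: read the wrist's pose just before it. camera_model takes no time and is no camera call.
A pose or a line that the arm cannot do raises IKError and nothing moves.
- hand_in(): hands the job in, once; it reports no verdict.
Readings, each from a call of its own:
- current_time(): time.
- current_joint_positions(): joint angles.
- current_qd(): joint speeds.
- current_joint_torque(): joint torques, N m.
- current_eef_pos(): TCP position.
- current_tcp_rot(): TCP orientation.
- current_contact_force(): force on the tool from outside, world axes, zero at the start.
- current_wrist_torque(): the same for the moment, N m.
- current_gripper_width(): opening from 0.0 (shut) to 1.0 (fully open).
Only numpy, scipy, OpenCV 4.12 (cv2) and the standard library are available. Lean on these libraries where they do the work, as an engineer would, in place of code of your own. Each camera call takes 0.05 s, during which the arm holds its last target.

TASK

First lift every pressed panel out of the form and lean it on the airing rack: lower end on the rack's base behind the front lip, back face against the rail, sloping, square to the rail, side by side without overlapping. When all of them are leaning there, lay up the next panel in the middle pocket of the form: the thin backing plate flat on the pocket floor, then the core board, then the ribbed caul on top with its rib up, each square and fully down inside the pocket. Leave the other things on the bench where they are.

Things in the scene. Friction and masses are not known exactly. Their poses are not given: they have to be found in the camera images.
- form: fixed white press form, 146 (x) x 270 (y) x 36 (z) mm, with three open pockets side by side along y, 92 mm apart, floor at z = 10 mm, rim at 36 mm. Origin: centre of its underside; x along the pockets' length (within 0.12 rad of world +y), z up. It stands on one side of the rack, left or right.
- pocket0 (a point): centre of the floor of the form's pocket at its -y end (axes as the form's)
- pocket1 (a point): centre of the floor of the form's middle pocket (axes as the form's). Each pocket is 116 (x) x 56 (y) mm and 26 mm deep; in the middle of each long wall a 50 mm wide notch (x = -25 to 25), open down to the floor level and right through the wall, gives the fingers room
- pocket2 (a point): centre of the floor of the form's pocket at its +y end (axes as the form's)
- rack: fixed brown wooden airing rack, 120 (x) x 250 (y) mm: base board 10 mm thick; lip along its front (-x) edge, inner face at x = -50, top at z = 28 mm; round aluminium rail along y, diameter 16, axis at x = 34.1, z = 60.4 mm, 260 mm long, on two posts at y = +-110 mm. Origin: centre of its underside; x away from the robot (within 0.12 rad of world x), z up.
- rack_rest (a point): where the centre of a panel lies that leans in the middle of the rack (x = -2.1, y = 0, z = 52.2 mm from the rack's origin, axes as the rack's): lower end on the base against the lip, back face on the rail, sloping at 40 degrees to the table, top end towards +x, face towards the robot and up. Three panels fit side by side, centres at y = -80, 0 and 80 mm.
- panel0: pressed panel: flat slab 110 (x) x 50 (y) x 18 (z) mm, pale core with dark veneer on both faces, about 0.08 kg; origin at its centre, x along its length, z through its thickness. Faces alike. Starts lying flat in the pocket at the -y end of the form; one of the three may be absent (None).
- panel1: pressed panel: flat slab 110 (x) x 50 (y) x 18 (z) mm, pale core with dark veneer on both faces, about 0.08 kg; origin at its centre, x along its length, z through its thickness. Faces alike. Starts lying flat in the middle pocket of the form; one of the three may be absent (None).
- panel2: pressed panel: flat slab 110 (x) x 50 (y) x 18 (z) mm, pale core with dark veneer on both faces, about 0.08 kg; origin at its centre, x along its length, z through its thickness. Faces alike. Starts lying flat in the pocket at the +y end of the form; one of the three may be absent (None).
- backing: backing plate: plain thin grey plate 110 (x) x 50 (y) x 8 (z) mm, about 0.06 kg; origin at its centre, x along its length, z through its thickness. Starts flat on a thin dark mat on the table, across the rack from the form, the three lay-up parts in any order, its length within 0.3 rad of world x.
- core: core board: plain brown wooden board 110 (x) x 50 (y) x 14 (z) mm, about 0.06 kg; origin at its centre, x along its length, z through its thickness. Starts flat on a thin dark mat on the table, across the rack from the form, the three lay-up parts in any order, its length within 0.3 rad of world x.
- caul: top caul: wooden plate 110 (x) x 50 (y) x 10 (z) mm with a grip rib on top, 70 (x) x 24 (y) mm and 26 mm high, about 0.11 kg; origin at the centre of the plate (so the rib spans z = 5 to 31 mm), x along its length, z up through the rib. Starts flat on a thin dark mat on the table, across the rack from the form, the three lay-up parts in any order, its length within 0.3 rad of world x.
- glue: bystander: white glue bottle, 56 mm in diameter, 160 mm high; origin at its underside, as with all the bystanders
- tin: bystander: steel tin, 80 mm in diameter, 75 mm high
- sanding_block: bystander: cork sanding block 100 x 60 x 30 mm
- tape: bystander: black tape measure 70 x 65 x 35 mm
- offcut: bystander: wood offcut 75 x 22 x 22 mm
- brush: bystander: brush, 200 mm long, lying
Not all that is in view belongs to the job. Several things have the shape of the backing; the one meant has the colours described above. Leave any red look-alike of the panel1 alone.

How it is judged (in metres and radians):
On the way, in this order (a step that is already met when the one before it is completed fails the run):
1. every panel there is leans on the airing rack, released (angle between the x axis of panel0 and the z axis of rack, either way round between 0.74 and 1 rad and angle between the y axis of each of panel0, panel1, panel2 and the y axis of rack, either way round below 0.15 rad and x of panel0 in the frame of rack between -0.01 and 0.006 m and z of panel0 in the frame of rack between 0.0442 and 0.0602 m and y of panel0 in the frame of rack between -0.108 and 0.108 m and linear speed of each of panel0, panel1, panel2 below 0.03 m/s and contact force between each of panel0, panel1, panel2 and the fingers below 0.05 N and angle between the x axis of panel1 and the z axis of rack, either way round between 0.74 and 1 rad and x of panel1 in the frame of rack between -0.01 and 0.006 m and z of panel1 in the frame of rack between 0.0442 and 0.0602 m and y of panel1 in the frame of rack between -0.108 and 0.108 m and angle between the x axis of panel2 and the z axis of rack, either way round between 0.74 and 1 rad and x of panel2 in the frame of rack between -0.01 and 0.006 m and z of panel2 in the frame of rack between 0.0442 and 0.0602 m and y of panel2 in the frame of rack between -0.108 and 0.108 m), for 0.3 s.
2. the backing plate lies flat on the floor of the middle pocket (horizontal distance between backing and pocket1 below 0.007 m and z of backing in the frame of pocket1 between 0.001 and 0.0065 m and angle between the x axis of backing and the x axis of form, either way round below 0.09 rad and angle between the z axis of backing and the z axis of form, either way round below 0.06 rad and linear speed of backing below 0.03 m/s and contact force between backing and the fingers below 0.05 N), for 0.2 s.
3. the core board lies flat on the backing plate in the middle pocket (all of step 2 and horizontal distance between core and pocket1 below 0.007 m and z of core in the frame of pocket1 between 0.012 and 0.0175 m and angle between the x axis of core and the x axis of form, either way round below 0.09 rad and angle between the z axis of core and the z axis of form, either way round below 0.06 rad and linear speed of core below 0.03 m/s and contact force between core and the fingers below 0.05 N), for 0.2 s.
4. the caul lies rib up on the core board in the middle pocket (all of step 3 and horizontal distance between caul and pocket1 below 0.007 m and z of caul in the frame of pocket1 between 0.024 and 0.0295 m and angle between the x axis of caul and the x axis of form, either way round below 0.09 rad and angle between the z axis of caul and the z axis of form, either way round below 0.06 rad and linear speed of caul below 0.03 m/s and contact force between caul and the fingers below 0.05 N and angle between caul's own z axis and vertical below 0.1 rad), for 0.2 s.
At the end, for the whole second after the job is handed in: Panels lean on the rack: 40 +-7 deg, square to the rail within 0.15 rad, centre within 8 mm of x -2, z 52 mm and 108 mm of mid-rail. Backing, core, caul (rib up) lie in order in the middle pocket: fully down within 2.5 mm, centred within 7 mm, square within 0.09 rad. Released, at rest (all of step 1 and all of step 4); the robot touches nothing.
It fails at once if a bystander on the bench is shifted by more than 40 mm (distance of any of glue, tin, sanding_block, tape, offcut, brush from where it was at the start of the episode above 0.04 m).
Of panel0, panel1, panel2 only 2 to 3 are there at a start; the rules pass over those that are not, and their reading is None.
At some moment in a run one of backing, core, caul may be knocked a few centimetres aside while the robot is not near it.
Once in a run the grip may slacken for a moment while it holds something.
It also fails if it takes over 192 s, if anything falls off the work surface, if the arm or the gripper's body presses on something with over 40 N, if the wrist force passes 120 N, or if a joint passes its speed limit or range.

## Working session

There is one attempt and no reset: what is moved stays moved. The work goes in short steps, each a Python script; the robot and the scene stay as the last script left them, time stands still between calls to the robot, and variables do not carry over. Pictures are saved under pics/ and viewed, and the job is handed in when it is done.

```bash
ls; mkdir -p pics; cat > h.py <<'E'
from rig import *
import numpy as np, cv2
def snap(n,fn):
    p,d=snapshot(n); cv2.imwrite('pics/%s.png'%fn,p); np.save('pics/%s.npy'%fn,d); return p,d
E
python3 - <<'E'
from h import *
for n in ['scene','top','wrist']:
    p,d=snap(n,n+'0'); m=camera_model(n); print(n,{k:np.round(np.array(v),3).tolist() for k,v in m.items()})
print(current_time())
E
```

```text
pics
scene {'intrinsics': [[512.138, 0.0, 273.331], [0.0, 512.138, 209.048], [0.0, 0.0, 1.0]], 'dist_coeffs': [0.051, 0.0, 0.0, 0.0, 0.0], 'R': [[0.194, 0.981, 0.014], [0.8, -0.15, -0.581], [-0.568, 0.124, -0.814]], 't': [-125.13, -389.999, 1570.508]}
top {'intrinsics': [[483.657, 0.0, 291.55], [0.0, 483.657, 209.951], [0.0, 0.0, 1.0]], 'dist_coeffs': [-0.017, 0.0, 0.0, 0.0, 0.0], 'R': [[0.01, -1.0, 0.009], [-0.986, -0.012, -0.168], [0.168, -0.007, -0.986]], 't': [-14.068, 542.67, 1255.642]}
wrist {'intrinsics': [[371.045, 0.0, 278.732], [0.0, 371.045, 207.52], [0.0, 0.0, 1.0]], 'dist_coeffs': [-0.081, 0.0, 0.0, 0.0, 0.0], 'T_tool_cam': [[-0.0, -0.954, -0.299, 84.838], [1.0, -0.0, -0.001, -1.212], [0.0, -0.299, 0.954, -166.934], [0.0, 0.0, 0.0, 1.0]]}
0.15
```

View pics/top0.png

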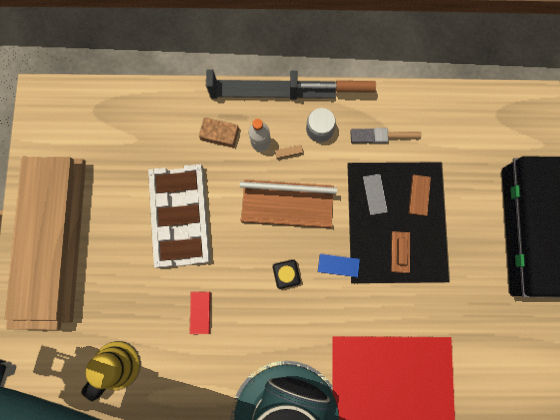

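View pics/scene0.png

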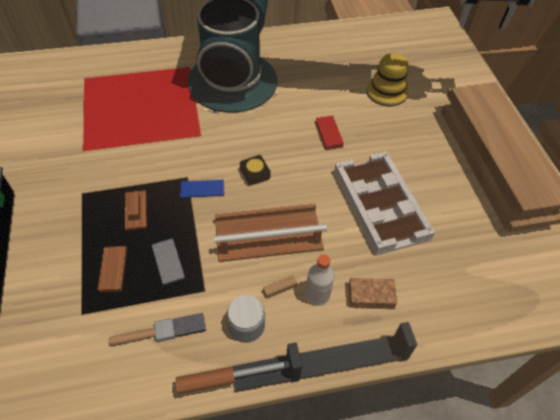

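View pics/wrist0.png

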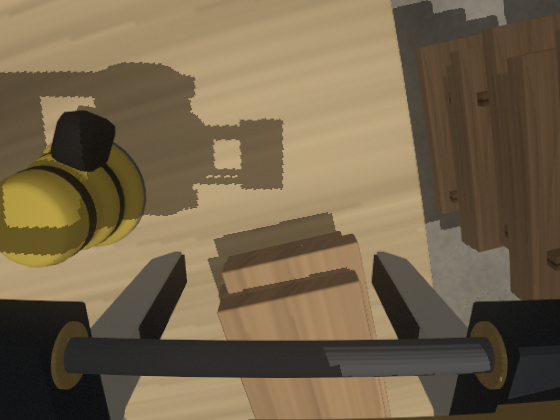

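```bash
cat >> h.py <<'E'
def px2w(n,uv,depth=None,z=None,T=None):
    """pixels->world; by depth (array of depths) or by plane z"""
    m=camera_model(n) if isinstance(n,str) else n
    K=np.array(m['intrinsics']);D=np.array(m['dist_coeffs'])
    uv=np.asarray(uv,float).reshape(-1,1,2)
    r=cv2.undistortPoints(uv,K,D).reshape(-1,2); r=np.c_[r,np.ones(len(r))]
    if T is None:
        R=np.array(m['R']);t=np.array(m['t']); Rw=R.T; o=-R.T@t
    else:
        Tc=T@np.array(m['T_tool_cam']); Rw=Tc[:3,:3]; o=Tc[:3,3]
    d=r@Rw.T
    s=(z-o[2])/d[:,2] if z is not None else np.asarray(depth).reshape(-1)
    return o+d*s[:,None]
from scipy.spatial.transform import Rotation as Ro
def tcpT():
    T=np.eye(4);T[:3,:3]=Ro.from_euler('xyz',current_tcp_rot()).as_matrix();T[:3,3]=current_eef_pos();return T
E
python3 - <<'E'
import cv2
a=cv2.imread('pics/top0.png')
cv2.imwrite('pics/c1.png',cv2.resize(a[150:280,140:240],None,fx=6,fy=6,interpolation=2)[:,:])
b=cv2.resize(a[155:275,140:220],None,fx=5,fy=5,interpolation=2);cv2.imwrite('pics/c1.png',b)
b=cv2.resize(a[170:240,230:345],None,fx=6,fy=6,interpolation=2);cv2.imwrite('pics/c2.png',b)
b=cv2.resize(a[160:290,340:455],None,fx=4.5,fy=4.5,interpolation=2);cv2.imwrite('pics/c3.png',b)
E
```

```text
(no output)
```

View pics/c1.png

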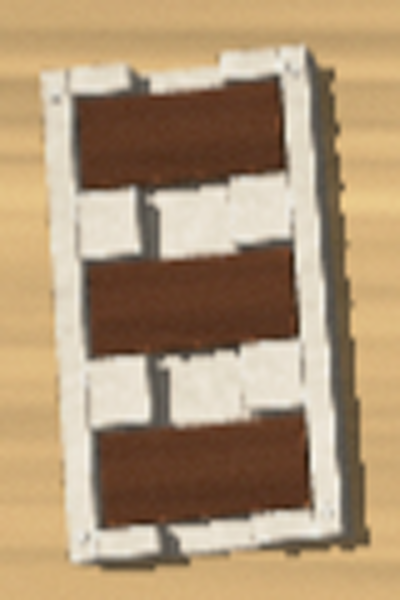

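View pics/c2.png

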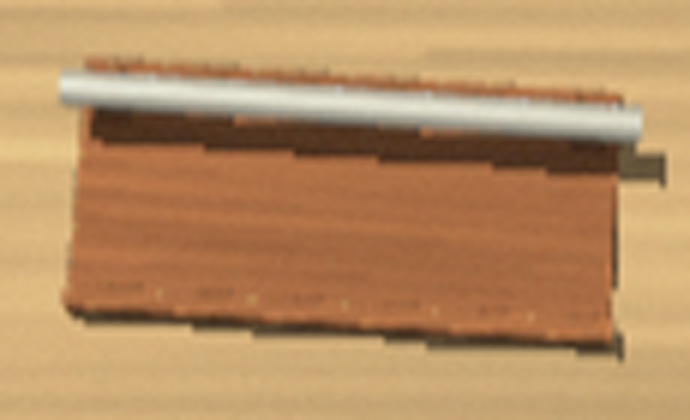

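View pics/c3.png

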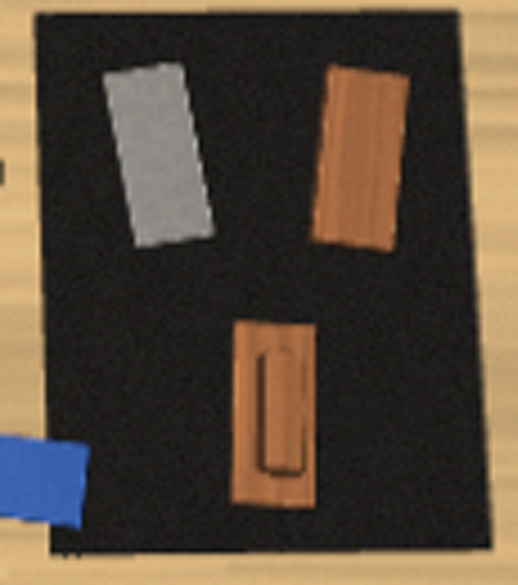

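```bash
python3 - <<'E'
from h import *
def q(uv,f,ox,oy,z,name):
    uv=(np.array(uv,float)+.5)/f-.5+[ox,oy]
    w=px2w('top',uv,z=z); 
    print(name,'c',np.round(w.mean(0)[:2],1),'edges',[np.round(np.linalg.norm(w[i]-w[(i+1)%len(w)]),1) for i in range(len(w))],
     'ang',[round(float(np.arctan2(*(w[(i+1)%len(w)]-w[i])[[1,0]])),3) for i in range(len(w))])
    return w
q([(75,98),(279,81),(286,168),(80,187)],5,140,155,28,'panel0')
q([(85,264),(293,247),(299,338),(90,357)],5,140,155,28,'panel1')
q([(97,432),(303,416),(311,508),(103,527)],5,140,155,28,'panel2')
q([(42,73),(305,46),(333,537),(72,562)],5,140,155,36,'form rim')
q([(60,87),(641,122)],6,230,170,60.4,'rail');
q([(66,300),(610,332)],6,230,170,28,'lip');
f=4.5
q([(103,74),(182,63),(214,236),(136,248)],f,340,160,9,'backing')
q([(328,64),(409,75),(393,251),(311,240)],f,340,160,15,'core')
q([(234,321),(315,323),(314,508),(231,505)],f,340,160,11,'caul')
m=camera_model('top');print(-np.array(m['R']).T@m['t'])
d=np.load('pics/top0.npy')
for uv in [(182,216),(180,180),(183,249),(375,195),(420,195),(401,268),(405,250),(290,190),(370,250),(300,215),(270,150),(160,190)]:
    print(uv, np.round(px2w('top',[uv],depth=[d[uv[1],uv[0]]]),1))
E
```

```text
panel0 c [622.2 311.9] edges [np.float64(112.7), np.float64(49.5), np.float64(113.2), np.float64(50.4)] ang [-1.473, -3.02, 1.677, 0.113]
panel1 c [528.6 300.8] edges [np.float64(113.6), np.float64(50.5), np.float64(113.5), np.float64(51.4)] ang [-1.476, -3.034, 1.674, 0.11]
panel2 c [436.6 289.9] edges [np.float64(111.2), np.float64(49.9), np.float64(111.6), np.float64(51.4)] ang [-1.481, -3.014, 1.674, 0.118]
form rim c [527.9 301.1] edges [np.float64(144.9), np.float64(270.5), np.float64(138.9), np.float64(268.9)] ang [-1.453, -3.045, 1.678, 0.119]
rail c [602.7   2.2] edges [np.float64(260.3), np.float64(260.3)] ang [-1.62, 1.521]
lip c [511.8   6.8] edges [np.float64(246.8), np.float64(246.8)] ang [-1.619, 1.523]
backing c [ 597.1 -240.4] edges [np.float64(50.2), np.float64(110.8), np.float64(49.0), np.float64(111.3)] ang [-1.417, -2.983, 1.736, 0.169]
core c [ 596.  -364.2] edges [np.float64(50.8), np.float64(112.0), np.float64(50.7), np.float64(112.1)] ang [-1.697, 3.015, 1.447, -0.126]
caul c [ 437. -307.] edges [np.float64(49.7), np.float64(112.5), np.float64(50.2), np.float64(111.9)] ang [-1.585, 3.106, 1.545, -0.04]
[3.23681722e+02 9.23207478e-01 1.32911763e+03]
(182, 216) [[525.7 289.6  27.9]]
(180, 180) [[3.2370e+02 9.0000e-01 1.3291e+03]]
(183, 249) [[435.6 281.8  31.8]]
(375, 195) [[ 593.7 -240.3   11.2]]
(420, 195) [[ 594.4 -364.9   15.5]]
(401, 268) [[ 392.4 -308.     8.5]]
(405, 250) [[ 439.  -313.4   37. ]]
(290, 190) [[604.8  -3.4  12.1]]
(370, 250) [[ 4.413e+02 -2.257e+02 -1.000e-01]]
(300, 215) [[535.1 -31.8   9.6]]
(270, 150) [[ 7.232e+02  5.480e+01 -4.000e-01]]
(160, 190) [[597.3 353.7  27.5]]
```

```bash
python3 - <<'E'
from h import *
import rig
print(tcp_to_grasp, current_tcp_rot(), [n for n in dir(rig) if not n.startswith('_')])
# feasibility
fy=1.682
for p in [(528,301,150),(622,312,12),(437,290,12)]:
    for yaw in [fy-np.pi/2-np.pi/2... if False else 0]: pass
E
python3 - <<'E'
from h import *
def orient(yaw_jaw, tilt=0):
    pass
for name,p,x in [('p0',(622,312,12),1.682),('p1',(528,301,12),1.682),('p2',(437,290,12),1.682),('bk',(597,-240,3),0.165),('core',(596,-364,3),-0.126),('caul',(437,-307,20),-.03)]:
    for y in [x,x+np.pi,x-np.pi]:
        j=ik(list(p),[np.pi,0,y]); print(name,round(y,2),None if j is None else np.round(j,2))
for yy in (-80,0,80):
  a=-0.049
  c=np.array([570,3.9])+[-2.1*np.cos(a)-yy*np.sin(a),-2.1*np.sin(a)+yy*np.cos(a)]
  # tool x = panel x dir, z=-normal
  for s in (1,-1):
    z=np.array([np.sin(.698),0,-np.cos(.698)]); xx=s*np.array([np.cos(.698),0,np.sin(.698)])
    R=Ro.from_euler('z',a).as_matrix()@np.c_[xx,np.cross(z,xx),z]
    j=ik([c[0]+5,c[1],45.],list(Ro.from_matrix(R).as_euler('xyz'))); print('rack',yy,s,None if j is None else np.round(j,2))
E
```

```text
p0 1.68 [ 0.43  0.28  1.59 -0.    1.26  0.32]
p0 4.82 [ 0.43  0.28  1.59  0.    1.26 -2.82]
p0 -1.46 [ 0.43  0.28  1.59  0.    1.26 -2.82]
p1 1.68 [ 0.48  0.1   1.8  -0.    1.24  0.36]
p1 4.82 [ 0.48  0.1   1.8   0.    1.24 -2.78]
p1 -1.46 [ 0.48  0.1   1.8   0.    1.24 -2.78]
p2 1.68 [ 0.54 -0.08  1.98 -0.    1.23  0.43]
p2 4.82 [ 0.54 -0.08  1.98  0.    1.23 -2.72]
p2 -1.46 [ 0.54 -0.08  1.98  0.    1.23 -2.72]
bk 0.17 [-0.42  0.19  1.72 -0.    1.23  0.98]
bk 3.31 [-0.42  0.19  1.72  0.    1.23 -2.16]
bk -2.98 [-0.42  0.19  1.72  0.    1.23 -2.16]
core -0.13 [-0.58  0.3   1.59 -0.    1.25  1.11]
core 3.02 [-0.58  0.3   1.59  0.    1.25 -2.03]
core -3.27 [-0.58  0.3   1.59  0.    1.25 -2.03]
caul -0.03 [-0.66 -0.06  1.96 -0.    1.25  0.94]
caul 3.11 [-0.66 -0.06  1.96  0.    1.25 -2.2 ]
caul -3.17 [-0.66 -0.06  1.96  0.    1.25 -2.2 ]
rack -80 1 [-0.24 -0.4   2.31  0.24  0.55  1.22]
rack -80 -1 [-0.24 -0.4   2.31  0.24  0.55 -1.92]
rack 0 1 [-0.03 -0.4   2.31 -0.02  0.53  1.6 ]
rack 0 -1 [-0.03 -0.4   2.31 -0.02  0.53 -1.54]
rack 80 1 [ 0.17 -0.36  2.28 -0.28  0.55  1.98]
rack 80 -1 [ 0.17 -0.36  2.28 -0.28  0.55 -1.16]  File "<stdin>", line 7
    for yaw in [fy-np.pi/2-np.pi/2... if False else 0]: pass
                                    ^
SyntaxError: invalid syntax
```

```bash
python3 - <<'E'
from h import *
print(tcp_to_grasp,current_tcp_rot())
move_pose([528,301,260],[np.pi,0,1.682]); print(current_time())
T=tcpT(); np.save('pics/T1.npy',T); snap('wrist','w1')
print(current_eef_pos())
E
```

```text
18.8 [-3.14073141e+00 -1.17089430e-05  2.89684306e+00]
2.0
[527.58015198 301.8487752  259.8588295 ]
```

View pics/w1.png

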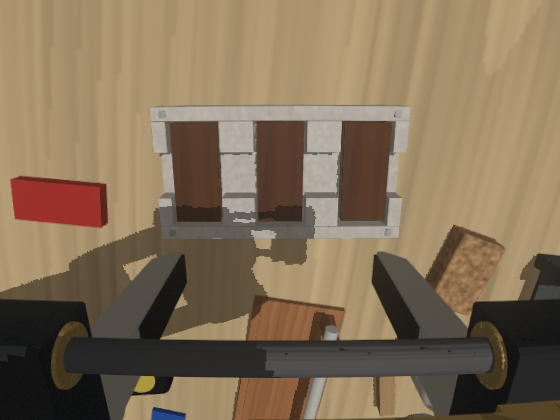

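```bash
python3 - <<'E'
import cv2
a=cv2.imread('pics/w1.png')
cv2.imwrite('pics/c4.png',cv2.resize(a[95:245,145:415],None,fx=2.9,fy=2.9,interpolation=2))
E
```

```text
(no output)
```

View pics/c4.png

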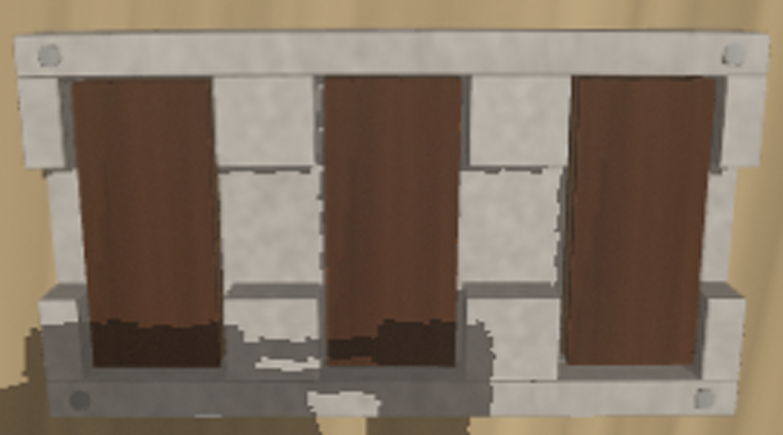

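```bash
python3 - <<'E'
from h import *
T=np.load('pics/T1.npy')
def q(uv,z,name,f=2.9,ox=145,oy=95):
    uv=(np.array(uv,float)+.5)/f-.5+[ox,oy]
    w=px2w('wrist',uv,z=z,T=T); 
    print(name,'c',np.round(w.mean(0)[:2],1),'edges',[float(np.round(np.linalg.norm(w[i]-w[(i+1)%len(w)]),1)) for i in range(len(w))],
     'ang',[round(float(np.arctan2(*(w[(i+1)%len(w)]-w[i])[[1,0]])),3) for i in range(len(w))])
q([(14,38),(769,33),(738,414),(50,415)],36,'rim')
q([(50,55),(733,54),(704,398),(80,400)],36,'screws')
q([(72,82),(211,81),(222,366),(92,367)],28,'panel2')
q([(325,78),(461,77),(456,366),(327,366)],28,'panel1')
q([(572,79),(716,80),(695,364),(569,364)],28,'panel0')
E
```

```text
rim c [527.9 298.6] edges [268.9, 145.6, 271.2, 144.3] ang [0.119, -1.443, -3.028, 1.683]
screws c [527.5 298.5] edges [243.9, 131.3, 244.4, 131.8] ang [0.114, -1.455, -3.026, 1.683]
panel2 c [436.  288.3] edges [51.3, 110.1, 51.7, 110.7] ang [0.111, -1.466, -3.02, 1.671]
panel1 c [527.6 299.3] edges [49.5, 111.3, 50.7, 111.0] ang [0.12, -1.457, -3.029, 1.673]
panel0 c [620.4 310. ] edges [53.1, 110.2, 50.1, 110.1] ang [0.115, -1.448, -3.031, 1.721]
```

```bash
python3 - <<'E'
from h import *
move_pose([530,4,270],[np.pi,0,-0.049]); print(current_time())
T=tcpT(); np.save('pics/T2.npy',T); snap('wrist','w2')
E
```

```text
3.1917
```

View pics/w2.png

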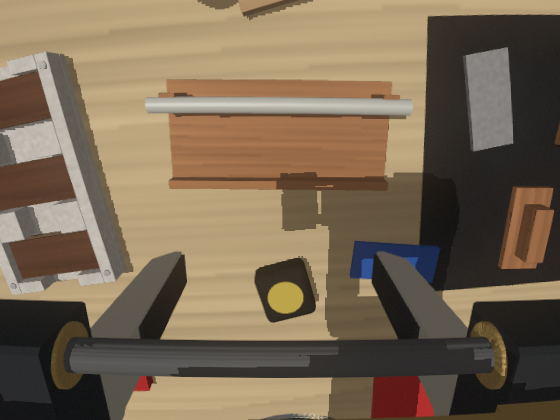

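```bash
python3 - <<'E'
import cv2
a=cv2.imread('pics/w2.png')
cv2.imwrite('pics/c5.png',cv2.resize(a[70:200,140:415],None,fx=2.9,fy=2.9,interpolation=2))
E
```

```text
(no output)
```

View pics/c5.png

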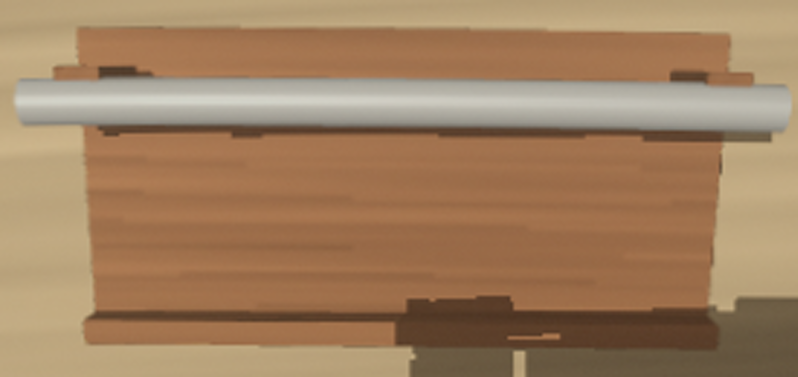

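```bash
python3 - <<'E'
from h import *
T=np.load('pics/T2.npy')
def q(uv,z,name,off,f=2.9,ox=140,oy=70):
    uv=(np.array(uv,float)+.5)/f-.5+[ox,oy]
    w=px2w('wrist',uv,z=z,T=T); c=w.mean(0)[:2]; d=w[0]-w[1]; a=np.arctan2(d[1],d[0])-np.pi/2
    print(name,'c',np.round(c,1),'len',np.linalg.norm(d).round(1),'yaw',a.round(4),'origin',np.round(c-off*np.array([np.cos(a),np.sin(a)]),1))
q([(16,101),(791,108)],60.4,'rail',34.1)
q([(86,320),(717,325)],28,'lip inner',-50)
q([(86,343),(717,348)],28,'lip outer',-60)
q([(78,28),(730,35)],10,'back',60)
E
```

```text
rail c [6.006e+02 2.000e-01] len 265.9 yaw -0.0553 origin [566.6   2.1]
lip inner c [516.3   4.9] len 247.5 yaw -0.0547 origin [566.2   2.2]
lip outer c [507.    5.4] len 249.1 yaw -0.0547 origin [566.9   2.1]
back c [625.9  -1.2] len 248.8 yaw -0.0568 origin [566.    2.2]
```

```bash
cat >> h.py <<'E'
FO=np.array([528.2,299.9]); FY=1.686
RO=np.array([567.5,2.8]); RY=-0.053
S40,C40=np.sin(np.radians(40)),np.cos(np.radians(40))
def pocket(i):
    y=(i-1)*92; return FO+y*np.array([-np.sin(FY),np.cos(FY)])
def down(yaw): return [np.pi,0,yaw]
def rackpt(v): return np.r_[RO+Ro.from_euler('z',RY).as_matrix()[:2,:2]@np.array(v[:2]),v[2]]
RZ=Ro.from_euler('z',RY).as_matrix()
TZ=RZ@np.array([S40,0,-C40]); TX=RZ@np.array([C40,0,S40]); RT=np.c_[TX,np.cross(TZ,TX),TZ]
RROT=list(Ro.from_matrix(RT).as_euler('xyz'))
def st(msg=''):
    print(msg,'t%.1f'%current_time(),'p',np.round(current_eef_pos(),1),'w%.1fmm'%(93*current_gripper_width()),'F',np.round(current_contact_force(),1))
def take_panel(xy):
    move_pose([*xy,110],down(FY)); grip(.77)
    move_straight([*xy,11.5],feed=120); st('down')
    grip(0.3,40); st('gripped')
    move_straight([*xy,150],feed=150); st('up')
def place_panel(yy,dx=2.5,dz=2.0,off=7.5):
    c=rackpt([-2.1+dx,yy,52.2]); tcp=c+off*TZ
    move_pose(list(tcp+[0,0,120]),RROT); st('over')
    move_straight(list(tcp+[0,0,12]),feed=150)
    F0=np.array(current_contact_force()); st('near')
    z=12
    while z>dz:
        z-=2; move_straight(list(tcp+[0,0,z]),feed=40)
        F=np.array(current_contact_force())-F0
        if abs(F).max()>4: break
    st('z%.0f'%z)
def leave():
    grip(.64); st('open')
    p=np.array(current_eef_pos()); move_straight(list(p-90*TZ),feed=150)
E
python3 - <<'E'
from h import *
take_panel(pocket(0)); T=tcpT(); snap('wrist','w3'); snap('scene','s3')
E
```

```text
down t6.1 p [619.7 310.5  11.6] w71.4mm F [-0.7  0.9 -0.9]
gripped t6.6 p [619.7 310.5  11.7] w49.7mm F [ 0.9 -0.4  1.2]
up t7.7 p [619.2 310.3 148.7] w49.6mm F [-0.4 -0.1 -1.8]
```

View pics/w3.png

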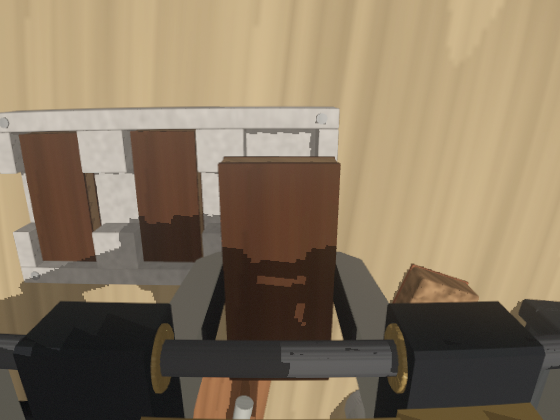

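```bash
python3 - <<'E'
from h import *
place_panel(-80); T=tcpT(); np.save('pics/T4.npy',T); snap('wrist','w4'); snap('scene','s4')
E
python3 -c "
import cv2
a=cv2.imread('pics/s4.png');cv2.imwrite('pics/s4c.png',cv2.resize(a[100:330,150:420],None,fx=2.5,fy=2.5))"
```

```text
over t9.3 p [568.9 -76.9 166.8] w49.8mm F [ 0.5  0.2 -1.1]
near t10.1 p [569.  -77.3  59.4] w50.0mm F [ 0.3  0.  -0.8]
z2 t11.4 p [568.6 -77.4  48.6] w49.7mm F [-1.2 -0.5  0.6]
```

View pics/s4c.png

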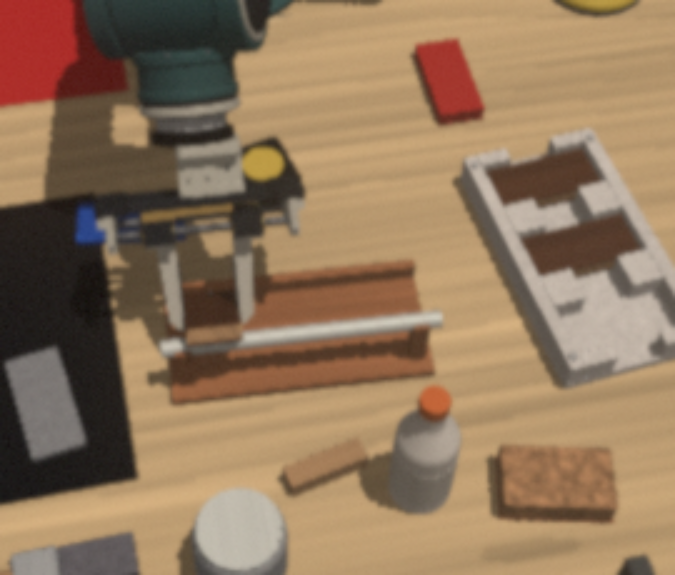

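View pics/w4.png

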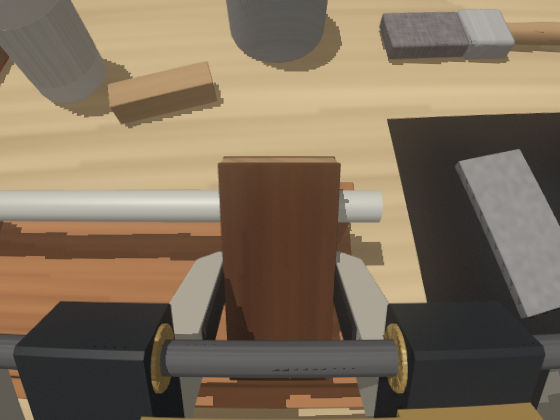

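```bash
python3 - <<'E'
from h import *
leave(); wait(.3); T=tcpT(); np.save('pics/T5.npy',T); snap('wrist','w5'); st()
E
```

```text
open t11.9 p [568.5 -77.4  48.4] w59.6mm F [ 0.4 -0.4 -0.6]
 t13.0 p [510.7 -74.2 116.7] w59.0mm F [-0.  -0.   0.3]
```

View pics/w5.png

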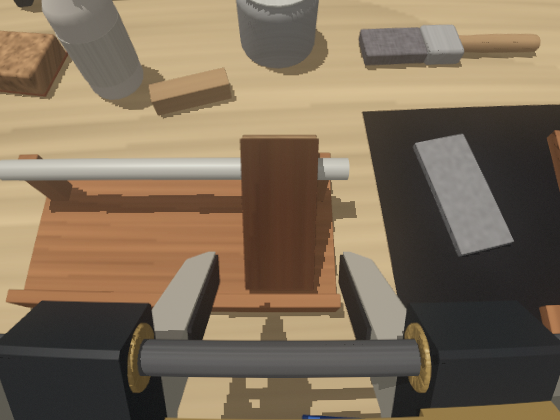

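```bash
cat >> h.py <<'E'
def panelfit(fn,T,box):
    d=np.load('pics/%s.npy'%fn); u0,v0,u1,v1=box
    vv,uu=np.mgrid[v0:v1,u0:u1]; dd=d[v0:v1,u0:u1].ravel(); uv=np.c_[uu.ravel(),vv.ravel()][dd>0]
    w=px2w('wrist',uv,depth=dd[dd>0],T=T)
    r=(w-np.r_[RO,0])@RZ   # rack frame
    A=np.c_[r[:,0],r[:,1],np.ones(len(r))]; co,*_=np.linalg.lstsq(A,r[:,2],rcond=None)
    print('slope deg',np.degrees(np.arctan(co[0])).round(2),'ylean',co[1].round(3),'zface at x=-7.9:',(co[0]*-7.9+co[1]*r[:,1].mean()+co[2]).round(1),'expect 59.1; resid',np.std(A@co-r[:,2]).round(2))
def rackpx(fn,T,uv):
    """pixel on panel face (nominal plane) -> rack frame"""
    m=camera_model('wrist');a=px2w('wrist',uv,depth=np.ones(len(uv)),T=T);b=px2w('wrist',uv,depth=2*np.ones(len(uv)),T=T)
    a=(a-np.r_[RO,0])@RZ;b=(b-np.r_[RO,0])@RZ;d=b-a
    n=np.array([-S40,0,C40]);p0=np.array([-2.1,0,52.2])+9*n
    s=((p0-a)@n)/(d@n); r=a+d*s[:,None]; 
    q=r-p0; print('along,across',np.round(np.c_[q@[C40,0,S40],q[:,1]],1).tolist())
E
python3 - <<'E'
from h import *
T=np.load('pics/T5.npy')
panelfit('w5',T,(252,150,310,285))
rackpx('w5',T,[(243,139),(317,138),(317,294),(244,292)])
E
```

```text
slope deg 41.82 ylean -0.003 zface at x=-7.9: 60.2 expect 59.1; resid 0.85
along,across [[56.7, -58.0], [57.4, -105.6], [-56.3, -109.2], [-54.6, -55.5]]
```

```bash
python3 - <<'E'
from h import *
take_panel(pocket(1))
if 93*current_gripper_width()>47:
    place_panel(0); T=tcpT(); np.save('pics/T6.npy',T); snap('wrist','w6')
E
```

```text
down t15.8 p [528.3 300.   11.5] w71.7mm F [0.5 0.3 1. ]
gripped t16.3 p [528.3 300.   11.7] w49.4mm F [ 0.5 -0.7  2.1]
up t17.4 p [527.8 299.7 148.8] w49.9mm F [-0.5  0.3 -1.1]
over t18.5 p [572.9   3.  166.4] w49.8mm F [-0.2 -0.1 -0.5]
near t19.4 p [573.2   2.7  59.4] w49.9mm F [ 0.4  0.4 -0.8]
z2 t20.7 p [572.7   2.5  48.5] w49.5mm F [ 0.3 -0.3  1.2]
```

View pics/w6.png

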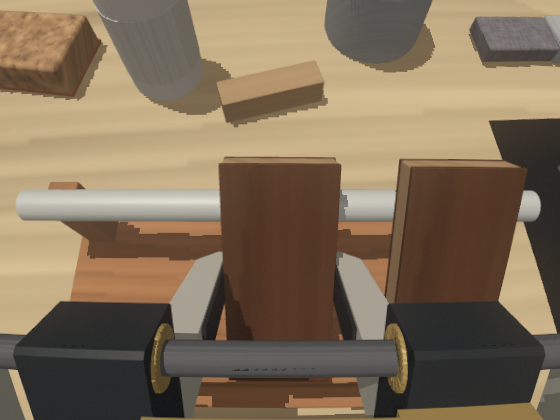

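Well placed between the fingers with clearance to the neighbour. Release, then the third.

```bash
python3 - <<'E'
from h import *
leave(); take_panel(pocket(2))
if 93*current_gripper_width()>47:
    place_panel(80); snap('wrist','w7a'); leave(); wait(.3)
    T=tcpT(); np.save('pics/T7.npy',T); snap('wrist','w7');snap('top','t7')
E
```

```text
open t21.1 p [572.7   2.5  48.5] w59.2mm F [ 0.6 -0.6 -0.3]
down t24.4 p [436.9 289.4  11.6] w71.7mm F [ 0.6 -0.7  0.5]
gripped t24.9 p [436.9 289.4  11.6] w49.7mm F [-0.4  0.2  0.3]
up t26.0 p [436.4 289.1 148.9] w49.4mm F [-0.1 -0.9 -1.8]
over t27.3 p [576.9  82.7 166.2] w49.5mm F [ 0.4  0.2 -2. ]
near t28.2 p [577.4  82.6  59.5] w49.4mm F [-0.   0.4 -1. ]
z2 t29.4 p [576.9  82.4  48.4] w49.4mm F [-0.3  0.4 -1. ]
open t29.9 p [577.   82.4  48.5] w59.5mm F [-0.2  0.3 -0.1]
```

View pics/w7.png

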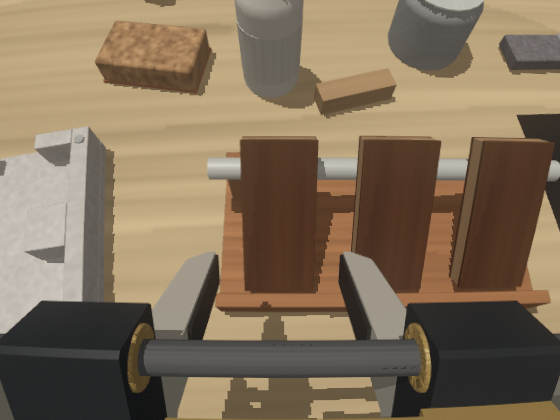

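View pics/t7.png

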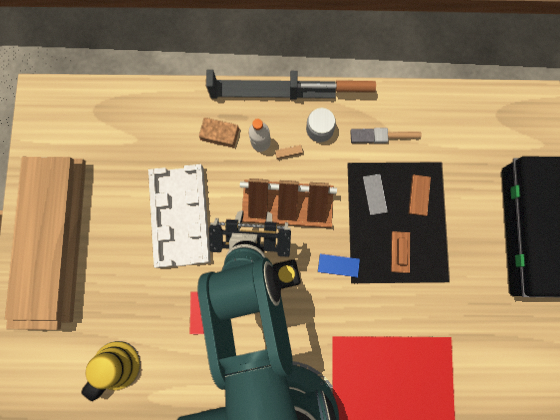

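```bash
python3 - <<'E'
from h import *
T=np.load('pics/T7.npy')
for b,c in [((252,150,310,285),[(242,138),(316,138),(317,295),(244,293)]),((372,150,424,280),[(366,139),(437,139),(424,293),(360,291)]),((484,150,530,275),[(480,140),(547,140),(523,291),(467,289)])]:
    panelfit('w7',T,b); rackpx('w7',T,c)
move_pose([560,-300,300],down(0.0)); st()
T=tcpT(); np.save('pics/T8.npy',T); snap('wrist','w8')
E
```

```text
slope deg 41.2 ylean -0.004 zface at x=-7.9: 60.3 expect 59.1; resid 0.85
along,across [[57.5, 102.4], [57.5, 54.8], [-57.0, 50.5], [-55.3, 104.3]]
slope deg 27.8 ylean 0.774 zface at x=-7.9: 63.9 expect 59.1; resid 14.42
along,across [[57.0, 22.3], [57.5, -24.6], [-56.3, -29.6], [-53.9, 18.8]]
slope deg 41.13 ylean 0.151 zface at x=-7.9: 60.0 expect 59.1; resid 3.76
along,across [[57.3, -54.1], [58.3, -102.2], [-56.5, -108.5], [-53.6, -62.6]]
 t32.7 p [ 560.1 -299.1  299.7] w59.6mm F [-0.7  0.1  0.2]
```

View pics/w8.png

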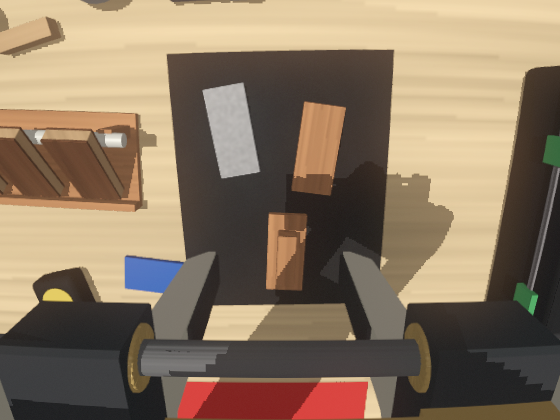

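```bash
python3 - <<'E'
import cv2
a=cv2.imread('pics/w8.png')
cv2.imwrite('pics/c8.png',cv2.resize(a[75:300,190:360],None,fx=2.6,fy=2.6,interpolation=2))
E
```

```text
(no output)
```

View pics/c8.png

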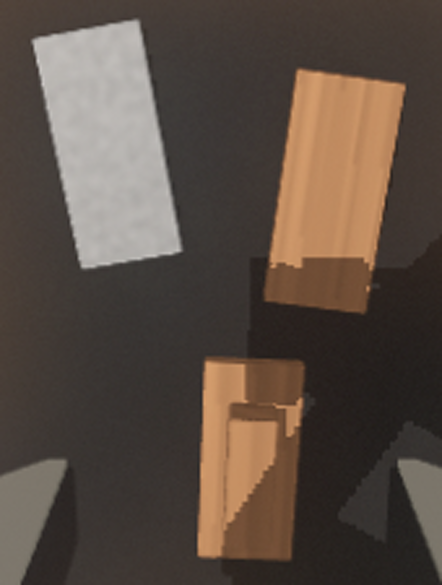

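```bash
cat >> h.py <<'E'
def quad(uv,z,name,T,f=1,ox=0,oy=0):
    """corners TL,TR,BR,BL with long edges TR-BR, TL-BL -> centre, yaw of length"""
    uv=(np.array(uv,float)+.5)/f-.5+[ox,oy]
    w=px2w('wrist',uv,z=z,T=T)[:,:2]; c=w.mean(0)
    d=(w[0]-w[3]+w[1]-w[2])/2; s=(w[0]-w[1]+w[3]-w[2])/2
    print(name,np.round(c,1),'L %.1f W %.1f yaw %.3f / %.3f'%(np.linalg.norm(d),np.linalg.norm(s),np.arctan2(d[1],d[0]),np.arctan2(s[1],s[0])-np.pi/2))
    return c,np.arctan2(d[1],d[0])
E
python3 - <<'E'
from h import *
T=np.load('pics/T8.npy'); k=dict(T=T,f=2.6,ox=190,oy=75)
quad([(32,39),(138,20),(182,252),(82,269)],9,'backing',**k)
quad([(298,69),(405,84),(367,314),(264,299)],15,'core',**k)
quad([(205,358),(303,362),(292,560),(198,557)],11,'caul',**k)
d=np.load('pics/w8.npy')
for u,v in [(235,130),(325,140),(270,255)]: print(px2w('wrist',[(u,v)],depth=[d[v,u]],T=T).round(1))
E
```

```text
backing [ 596.1 -242.6] L 109.2 W 49.4 yaw 0.171 / 0.166
core [ 575.  -347.9] L 109.2 W 50.1 yaw -0.126 / -0.139
caul [ 436.4 -309.4] L 111.7 W 49.5 yaw -0.035 / -0.040
[[ 598.1 -246.8    8.6]]
[[ 586.8 -356.2   15.2]]
[[ 433.  -288.5   11. ]]
```

```bash
cat >> h.py <<'E'
def take(xy,yaw,z,op=.77,f=40,cl=.3):
    move_pose([*xy,90],down(yaw)); grip(op)
    move_straight([*xy,z],feed=120); st('down')
    grip(cl,f); st('gripped')
    move_straight([*xy,160],feed=150); st('up')
E
python3 - <<'E'
from h import *
take([596.4,-241.9],0.168,2.4)
w=93*current_gripper_width()
if w>46:
    move_pose([*pocket(1),130],down(FY)); st('over')
    T=tcpT(); np.save('pics/T9.npy',T); snap('wrist','w9')
E
```

```text
down t34.9 p [ 596.6 -242.     2.5] w71.1mm F [-0.1  0.1  0.3]
gripped t35.4 p [ 596.5 -242.     2.6] w49.1mm F [ 0.3 -0.5  1.9]
up t36.6 p [ 596.  -241.8  158.8] w49.0mm F [ 0.1  0.5 -0.5]
over t38.6 p [528.7 299.2 130.1] w49.5mm F [ 1.  -0.6  0.2]
```

View pics/w9.png

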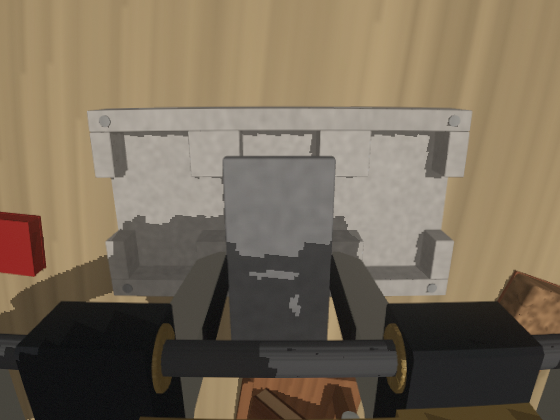

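```bash
python3 - <<'E'
from h import *
T=np.load('pics/T9.npy')
a=cv2.imread('pics/w9.png'); cv2.imwrite('pics/c9.png',cv2.resize(a[95:305,80:480],None,fx=2,fy=2,interpolation=2))
s=px2w('wrist',[(104,120.5),(454.5,120),(431.5,288),(127,288)],z=36,T=T)
print('screws c',s.mean(0).round(1)[:2],[np.linalg.norm(s[i]-s[(i+1)%4]).round(1) for i in range(4)])
d=s[1]-s[0]+s[2]-s[3];print('yaw',np.arctan2(d[1],d[0])+np.pi/2)
e=px2w('wrist',[(223,158),(334.5,157.5)],z=T[2,3]-1.4+8,T=T); t=(e-T[:3,3])@T[:3,:3]; print('plate end in tool',t.round(1))
dd=np.load('pics/w9.npy'); print(px2w('wrist',[(280,190)],depth=[dd[190,280]],T=T))
E
```

```text
screws c [527.7 298.3] [np.float64(246.1), np.float64(132.5), np.float64(245.6), np.float64(132.0)]
yaw 1.6847075246730616
plate end in tool [[ 55.3 -25.8  -6.6]
 [ 55.5  22.8  -6.6]]
[[523.11838903 339.3959195  135.42634519]]
```

View pics/c9.png

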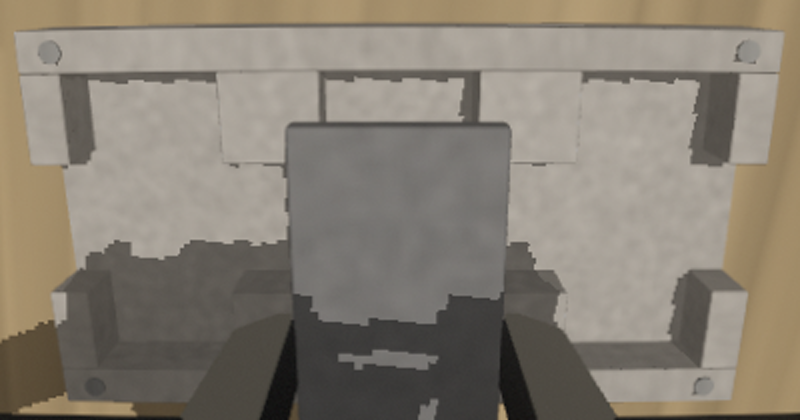

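```bash
cat >> h.py <<'E'
def lower(xy,z0,z1,yaw=FY,step=3,lim=6):
    move_straight([*xy,z0],down(yaw),feed=120); wait(.1)
    F0=np.array(current_contact_force()); z=z0; ok=True
    while z>z1+1e-6:
        z=max(z1,z-step); move_straight([*xy,z],down(yaw),feed=50)
        F=np.array(current_contact_force())-F0
        if abs(F).max()>lim: ok=False; print('contact',F.round(1)); break
    st('low'); return ok
E
python3 - <<'E'
from h import *
ok=lower([528.9,298.9],45,12.2)
snap('wrist','w10'); snap('scene','s10')
E
```

```text
low t42.4 p [529.2 299.   12.6] w48.8mm F [0.5 0.3 2.8]
```

View pics/w10.png

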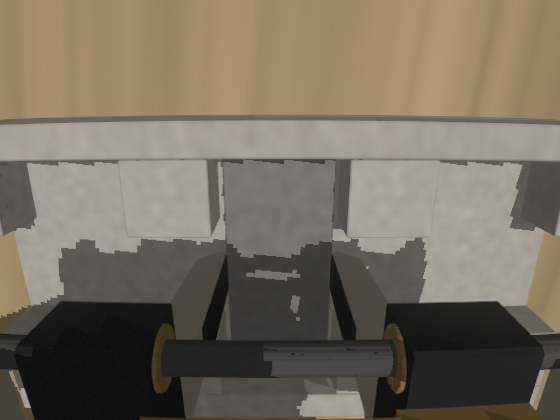

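```bash
python3 - <<'E'
from h import *
grip(.72); st('open'); move_straight([528.9,298.9,180],feed=150)
T=tcpT(); np.save('pics/T11.npy',T); snap('wrist','w11'); st()
a=cv2.imread('pics/w11.png'); cv2.imwrite('pics/c11.png',cv2.resize(a[80:290,110:440],None,fx=2.4,fy=2.4,interpolation=2))
E
```

```text
open t43.0 p [528.9 298.9  12.1] w67.2mm F [-0.2  0.3  0.3]
 t44.3 p [528.6 298.7 178.9] w66.9mm F [-0.2 -0.3  0.3]
```

View pics/c11.png

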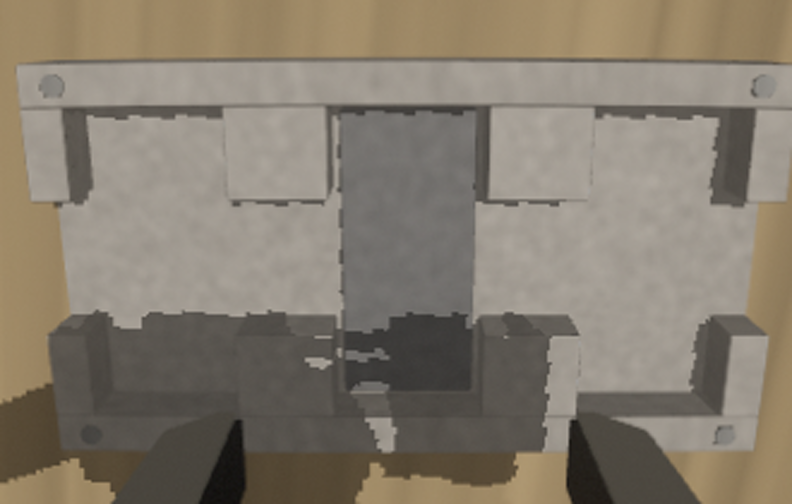

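```bash
python3 - <<'E'
from h import *
move_pose([545,-330,260],down(-0.13)); st()
T=tcpT(); np.save('pics/T12.npy',T); snap('wrist','w12')
a=cv2.imread('pics/w12.png'); cv2.imwrite('pics/c12.png',cv2.resize(a[60:300,170:420],None,fx=2.4,fy=2.4,interpolation=2))
E
```

```text
t46.6 p [ 545.4 -329.2  259.9] w66.9mm F [-1.6 -1.  -0.3]
```

View pics/c12.png

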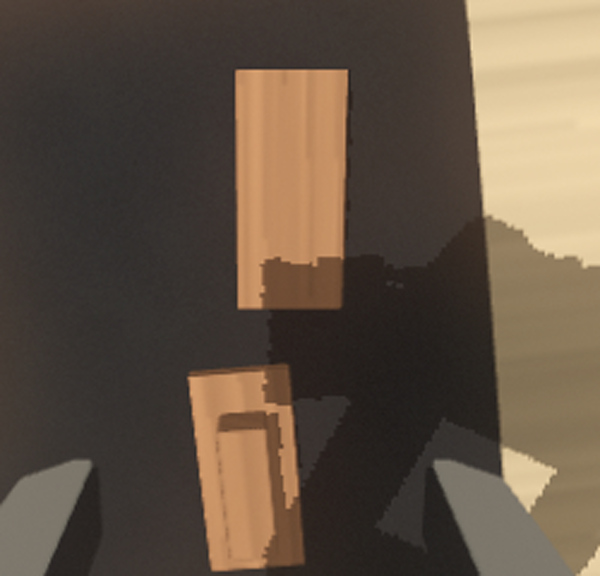

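```bash
python3 - <<'E'
from h import *
T=np.load('pics/T12.npy'); k=dict(T=T,f=2.4,ox=170,oy=60)
quad([(236,69),(348,69),(342,309),(238,309)],15,'core',**k)
quad([(189,375),(288,365),(303,564),(212,571)],11,'caul',**k)
E
```

```text
core [ 574.7 -347.8] L 110.0 W 49.7 yaw -0.128 / -0.128
caul [ 436.1 -309.4] L 111.0 W 48.8 yaw -0.046 / -0.032
```

```bash
python3 - <<'E'
from h import *
take([574.9,-348],-0.128,3.0)
if 93*current_gripper_width()>46:
    move_pose([*pocket(1),130],down(FY)); st('over')
    T=tcpT(); np.save('pics/T13.npy',T); snap('wrist','w13')
E
```

```text
down t48.6 p [ 575.3 -348.3    3.8] w71.7mm F [1.2 0.3 0.5]
gripped t49.1 p [ 575.  -348.1    3.4] w49.5mm F [-0.6  0.4  4.1]
up t50.3 p [ 574.6 -347.8  158.7] w49.9mm F [-0.1  0.4 -0.9]
over t52.6 p [528.6 299.3 130. ] w49.3mm F [ 0.4  0.4 -0.9]
```

View pics/w13.png

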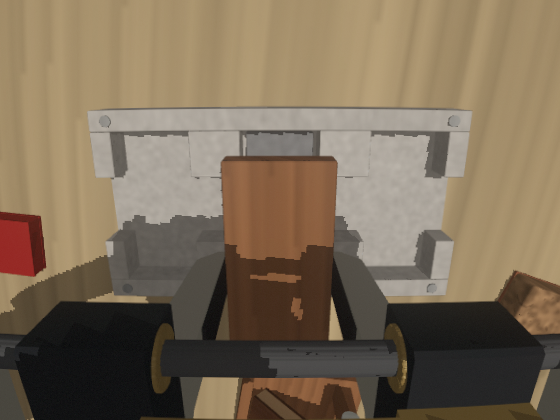

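```bash
python3 - <<'E'
from h import *
T=np.load('pics/T13.npy')
e=px2w('wrist',[(222,158.5),(336,158)],z=T[2,3]-2+14,T=T); print('end in tool',((e-T[:3,3])@T[:3,:3]).round(1))
ok=lower([528.9,298.9],48,20.6)
if ok:
    grip(.72); st('open'); move_straight([528.9,298.9,180],feed=150)
    T=tcpT(); np.save('pics/T14.npy',T)
snap('wrist','w14'); st()
a=cv2.imread('pics/w14.png'); cv2.imwrite('pics/c14.png',cv2.resize(a[80:290,110:440],None,fx=2.4,fy=2.4,interpolation=2))
E
```

```text
end in tool [[ 56.  -25.5 -12. ]
 [ 56.2  22.6 -12. ]]
contact [-0.7 -0.1  6.3]
low t56.1 p [529.2 299.   21.1] w49.5mm F [-1.   0.5  5.9]
 t56.1 p [529.2 299.   21.1] w49.7mm F [-1.1 -1.5  5.9]
```

View pics/c14.png

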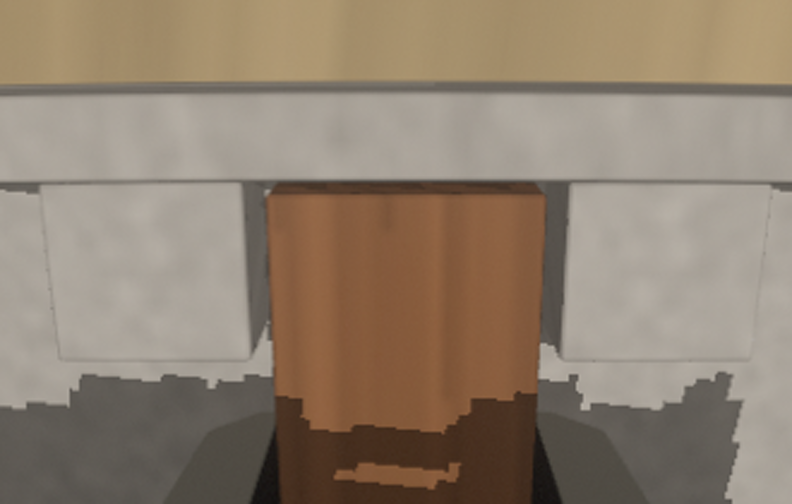

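```bash
python3 - <<'E'
from h import *
grip(.72); st('open'); move_straight([528.9,298.9,180],feed=150)
T=tcpT(); np.save('pics/T15.npy',T); snap('wrist','w15'); st()
d=np.load('pics/w15.npy')
for u,v in [(270,140),(290,140),(280,180),(275,215),(290,215)]: print(px2w('wrist',[(u,v)],depth=[d[v,u]],T=T).round(1))
a=cv2.imread('pics/w15.png'); cv2.imwrite('pics/c15.png',cv2.resize(a[80:290,110:440],None,fx=2.4,fy=2.4,interpolation=2))
move_pose([430,-310,240],down(-0.04)); st()
T=tcpT(); np.save('pics/T16.npy',T); snap('wrist','w16')
a=cv2.imread('pics/w16.png'); cv2.imwrite('pics/c16.png',cv2.resize(a[60:300,170:420],None,fx=2.4,fy=2.4,interpolation=2))
E
```

```text
open t56.7 p [528.8 298.9  20.5] w66.8mm F [-0.4  0.7  0.5]
 t57.9 p [528.6 298.7 178.8] w66.8mm F [-0.   0.4  0.1]
[[514.5 341.7  34.5]]
[[531.1 343.5  34.1]]
[[526.8 308.5  34.1]]
[[526.1 276.3  33.5]]
[[539.3 278.   34.1]]
 t60.2 p [ 430.4 -309.5  239.9] w66.7mm F [0.1 0.5 0.1]
```

View pics/c15.png

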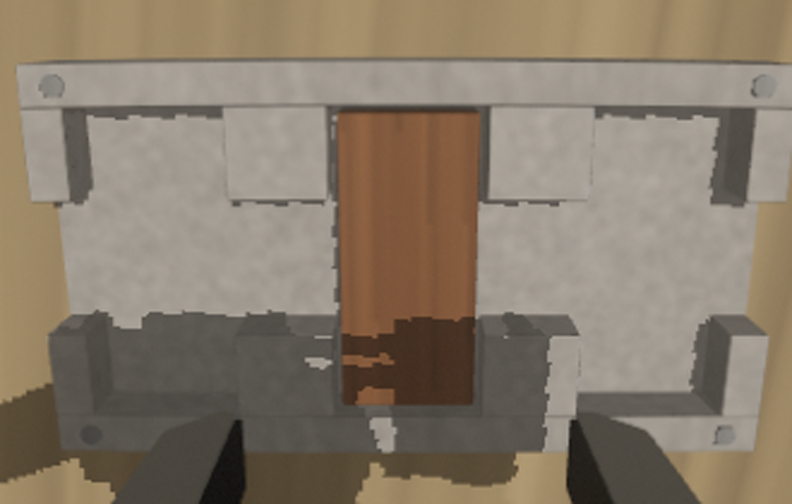

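View pics/c16.png

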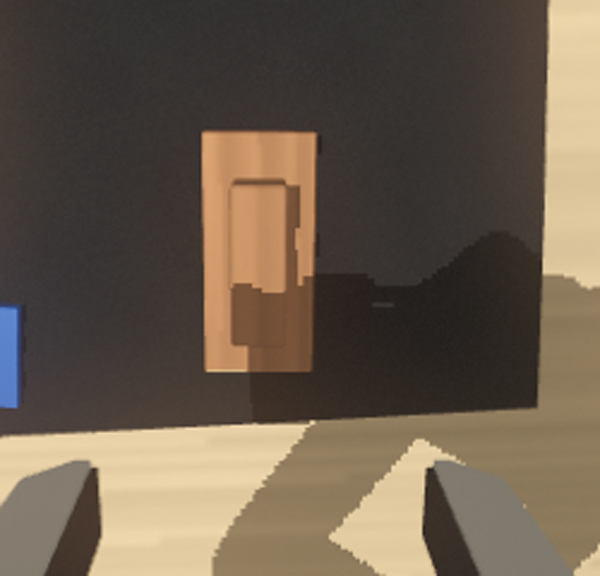

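```bash
python3 - <<'E'
from h import *
T=np.load('pics/T16.npy'); k=dict(T=T,f=2.4,ox=170,oy=60)
c,y=quad([(202,131),(317,132),(312,373),(205,372)],11,'caul',**k)
take(list(c),y,13.6,op=.6,cl=.1)
w=93*current_gripper_width()
if 20<w<28:
    move_pose([*pocket(1),155],down(FY)); st('over')
    T=tcpT(); np.save('pics/T17.npy',T); snap('wrist','w17')
E
```

```text
caul [ 435.2 -309.5] L 110.2 W 50.0 yaw -0.044 / -0.048
down t62.1 p [ 435.5 -309.7   14.2] w55.8mm F [0.5 0.4 0.4]
gripped t62.7 p [ 435.3 -309.5   13.8] w23.5mm F [-1.1  1.   2.4]
up t63.8 p [ 434.9 -309.3  158.9] w23.8mm F [ 0.4  1.4 -1.9]
over t66.0 p [528.6 299.1 155. ] w23.4mm F [-0.3 -0.5 -0.6]
```

View pics/w17.png

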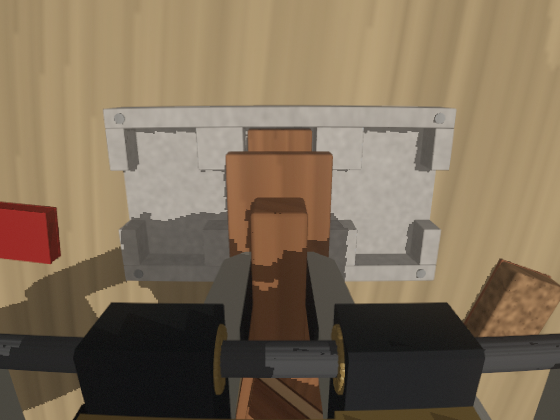

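```bash
python3 - <<'E'
from h import *
T=np.load('pics/T17.npy')
e=px2w('wrist',[(227,154.5),(331.5,154)],z=T[2,3]-2.6,T=T); print('end in tool',((e-T[:3,3])@T[:3,:3]).round(1))
ok=lower([528.9,298.9],62,45.2,step=2,lim=6)
T=tcpT(); np.save('pics/T18.npy',T); snap('wrist','w18');snap('scene','s18')
a=cv2.imread('pics/s18.png');cv2.imwrite('pics/s18c.png',cv2.resize(a[130:270,310:450],None,fx=4,fy=4,interpolation=2))
E
```

```text
end in tool [[ 55.3 -25.3   2.6]
 [ 55.5  22.7   2.6]]
contact [-3.1 -3.   6.8]
low t69.4 p [528.9 298.9  45.8] w23.6mm F [-3.5 -2.6  5.6]
```

View pics/w18.png

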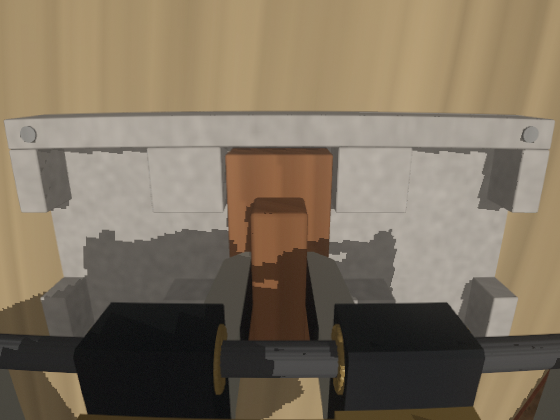

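View pics/s18c.png

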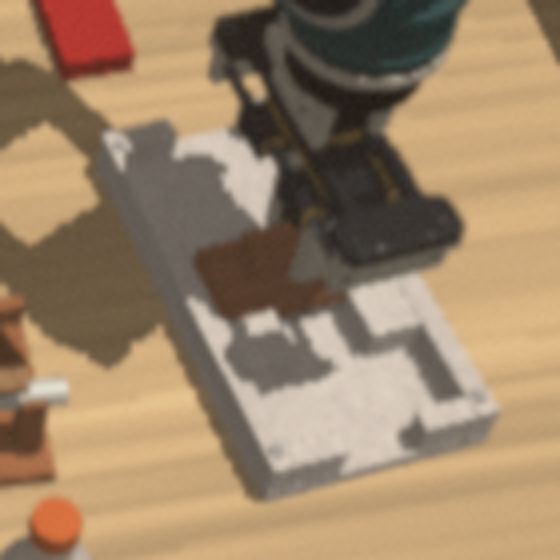

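```bash
python3 - <<'E'
from h import *
grip(.5); st('open'); move_straight([528.9,298.9,200],feed=150); wait(.3)
T=tcpT(); np.save('pics/T19.npy',T); snap('wrist','w19'); st()
k=np.load('pics/w19.npy')
a=cv2.imread('pics/w19.png'); cv2.imwrite('pics/c19.png',cv2.resize(a[80:290,110:440],None,fx=2.4,fy=2.4,interpolation=2))
E
```

```text
open t70.1 p [528.9 298.9  45.2] w46.1mm F [-0.3 -0.   0.3]
 t71.6 p [528.8 298.9 199.7] w46.2mm F [0.1 0.5 0.7]
```

View pics/c19.png

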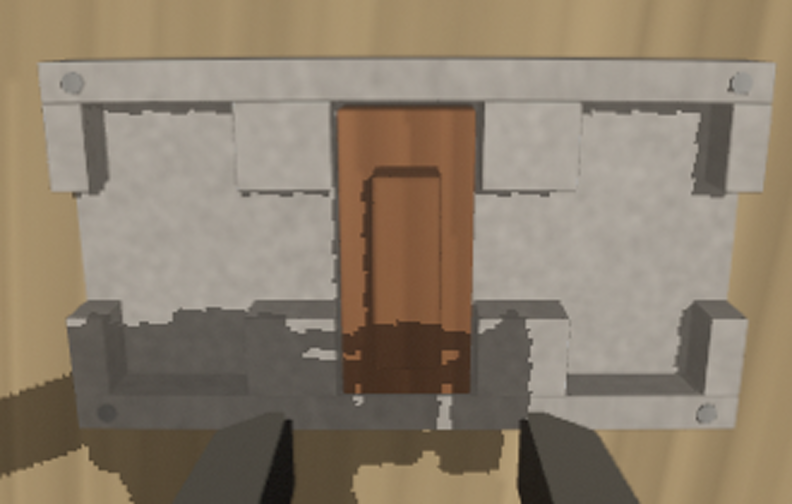

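```bash
python3 - <<'E'
from h import *
T=np.load('pics/T19.npy');d=np.load('pics/w19.npy')
def pl(boxes):
    uv=np.concatenate([np.mgrid[a:c,b:e].reshape(2,-1).T for a,b,c,e in boxes])
    w=px2w('wrist',uv,depth=d[uv[:,1],uv[:,0]],T=T)
    A=np.c_[w[:,:2]-w[:,:2].mean(0),np.ones(len(w))];co=np.linalg.lstsq(A,w[:,2],rcond=None)[0];print(np.round(co,3),'std',np.std(A@co-w[:,2]).round(2))
pl([(256,128,302,146),(255,205,260,238),(298,205,303,238)])  # caul plate
pl([(130,108,425,119)]) # rim far
pl([(210,125,244,156),(315,125,346,156)]) # lands
w=px2w('wrist',(np.array([(337,107),(476,106),(469,392),(344,393)])+.5)/2.4-.5+[110,80],z=42,T=T)
s=px2w('wrist',(np.array([(72,82),(739,83),(706,413),(107,413)])+.5)/2.4-.5+[110,80],z=36,T=T)
print('caul c',w.mean(0).round(1),'form c',s.mean(0).round(1))
dw=w[0]-w[3]+w[1]-w[2]; ds=s[0]-s[3]+s[1]-s[2]; print(np.arctan2(dw[1],dw[0]),np.arctan2(ds[1],ds[0]))
move_pose([400,150,350],down(1.0)); snap('top','t20'); snap('scene','s20'); st()
a=cv2.imread('pics/s20.png');cv2.imwrite('pics/s20c.png',cv2.resize(a[130:320,70:450],None,fx=2.1,fy=2.1,interpolation=2))
E
```

```text
[-6.0000e-03  7.7000e-02  4.4531e+01] std 23.08
[-0.399  3.472 38.775] std 22.14
[-0.057  0.498 37.649] std 15.9
caul c [527.4 299.7  42. ] form c [527.4 298.3  36. ]
1.6859318269898733 1.6886515087503884
 t72.7 p [400.5 150.5 348.7] w46.3mm F [-0.1  0.2 -0.1]
```

View pics/s20c.png

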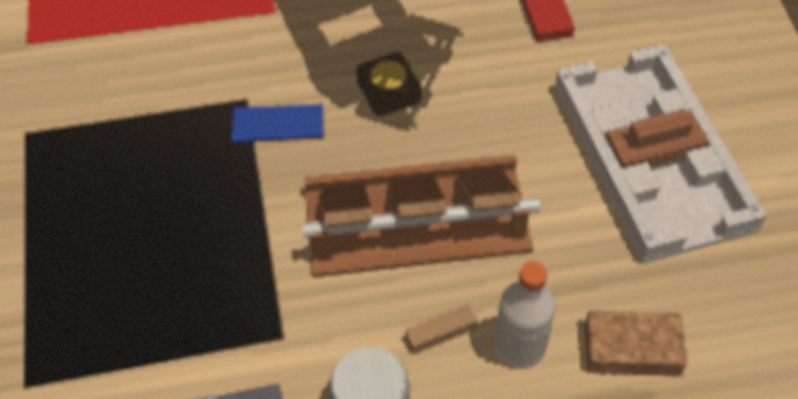

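View pics/t20.png

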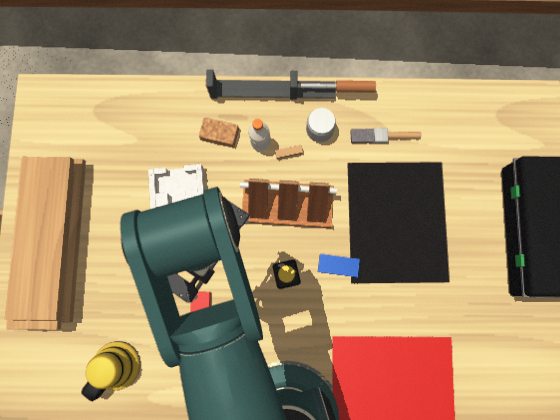

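```bash
python3 - <<'E'
from h import *
T=np.load('pics/T19.npy');d=np.load('pics/w19.npy')
def pl(boxes,z):
    uv=np.concatenate([np.mgrid[a:c,b:e].reshape(2,-1).T for a,b,c,e in boxes])
    w=px2w('wrist',uv,depth=d[uv[:,1],uv[:,0]],T=T); w=w[abs(w[:,2]-z)<7]
    A=np.c_[w[:,:2]-w[:,:2].mean(0),np.ones(len(w))];co=np.linalg.lstsq(A,w[:,2],rcond=None)[0];print(np.round(co,3),'std',np.std(A@co-w[:,2]).round(2),len(w))
pl([(256,128,302,146),(255,205,260,238),(298,205,303,238)],42)
pl([(130,108,425,119)],36)
pl([(210,125,244,156),(315,125,346,156)],36)
E
```

```text
[1.0000e-03 0.0000e+00 4.2837e+01] std 0.73 1152
[-1.0000e-03  8.0000e-03  3.6939e+01] std 0.78 3227
[ 1.0000e-03 -4.0000e-03  3.6818e+01] std 0.73 2010
```

The caul plate sits 6.0 mm above the rim, as it should, and it is level and square. Handing in.

```bash
python3 - <<'E'
from h import *
print(hand_in()); st()
E
```

```text
the job is handed in; nothing more can be done
None
the job is handed in; nothing more can be done
```

I moved all three panels from the form to the airing rack. Then I laid up backing, core and caul (rib up) in the middle pocket and handed the job in at about 73 s of the 192 s allowed. No verdict is reported.

**Panels:**
- **Position:** corner measurements put the panels at about y = -82, -3 and +78 mm, not overlapping, with their lower ends at the lip.
- **Slope:** I have clean depth fits for the two outer panels only, at 41–42° against a nominal 40°. The final depth fit of the middle panel failed because a finger was in the measuring box. I judged it from its corners and the pictures instead, and it looked the same as the others.
- **Squareness:** corner readings showed up to about 0.065 rad of skew, within the 0.15 rad limit.

**Lay-up:**
- **Height:** the caul plate's top is 6.0 mm above the rim, as expected for a fully seated stack, and it is level.
- **Centring:** the caul is about 1.4 mm off the form's centre and within 0.003 rad of square.
- **Core knocked aside:** it moved about 25 mm on the mat during the run; I measured it again before picking it up.

**Disagreements:** the top and wrist cameras differed by 2–3 mm on positions. I used values in between and lowered each part while checking the contact force. The first depth fit of the caul was spoiled by bad readings and was redone with those removed.

The last pictures showed nothing moved on the bench, and the gripper was clear of everything.

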